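Set the tube shaker to fast and start it

ROBOT

A 7-joint arm with a two-finger parallel gripper is mounted at the origin on the work surface. World frame = base frame: x ahead of the robot, y to its left, z up, the work surface at z = 0. Lengths are in m, angles in rad, forces in N, time in s.
With the tool pointing down it reaches from about 0.4 to 0.85 m from the base axis. Payload 6.9 kg.
Tool frame: the origin (TCP) lies midway between the tips of the shut fingers; the grasp point (between the pads) lies 19 mm behind it (r.grip_depth is the distance from the TCP to the grasp point, in m); z points along the fingers, y is the line along which they close (so a half turn about z gives the same grasp; the last joint's range is limited). The gripper opens to 85 mm and grips with 20 to 120 N. Pads are 22 mm wide; open, the fingers measure 114 mm over their backs; the gripper's body (76 mm by 85 mm) begins 54 mm behind the grasp point. The pads swing forward as they close: fully open they stand 13 mm farther back than shut.
Start: joints at [0.105, 0.507, -0.238, 1.5, 0.126, 1.149, -0.155], TCP at [0.625, -0, 0.231] pointing down, gripper open.
Joint ranges: [-3.08, 3.08], [-0.24, 2.05], [-1.43, 1.35], [0, 2.5], [-1.52, 4.66], [0.17, 1.96], [-2.89, 2.89]. Speed limits (rad/s): [2.39, 2.39, 3.14, 3.14, 3.14, 3.14, 3.14].

INTERFACE

Orientations are given as a unit quaternion [x, y, z, w].
In Python, from bench import r gives the robot as it stands.
- The arm moves only by the tool arm_command, never from a script. Its argument "plan" is a list that holds one entry, the list of rows, each a list of 7 numbers: the opening, from 0 (shut) to 1 (fully open), then the shift along the tool's x, y, z in m, then the turn, a rotation vector about the tool's x, y, z in rad. A call has 1 to 20 rows; each row shifts and turns the commanded pose from where the row before left it, along the tool's axes as they then stand; what a row does not reach is not made up. A row lasts 1/12 s, in which the tool goes at most 41.7 mm and 7.16 degrees, less where a joint would pass 70% of its speed; a pose out of reach is approached as far as the arm can. A call is refused whole if a number of a shift passes 0.0417 or a number of a turn 0.125, either way. A call with a gripper value outside its range is refused whole. The fingers move at their own pace and stop on an object; "squeeze" is the grip in N (left out, the last holds). Time passes only in rows, so rows that do not move let the fingers close. It gives the time, the measured TCP pose, the force, the opening and the grip force at its end, in the units of the state.
- r.read_state(): the state, without advancing time (a new reading comes with each control period).
- r.snapshot(name): name is "scene" or "side" or "wrist"; returns the picture (480x640x3 uint8, red, green, blue); there is no depth.
- r.calibration(name): a dict with "fx", "fy", "cx", "cy" (pixels), "world_to_cam" (4x4, takes a point from world to camera coordinates); the wrist camera has in their place "hand_eye" (4x4, takes a point from camera to tool coordinates, whose origin is the TCP and whose axes are the flange's). Camera axes: x right, y down, z forward; pixel columns grow to the right and rows downward; lengths in m; the calibration is good to about 2 mm. A picture is of the moment at which its call begins: read the wrist's pose just before it. calibration takes no time and is no camera call.
- r.hand_in(): hands the job in; it is judged then, once.
The state is a dict: "time": time; "joint_pos": joint angles; "dq": joint speeds; "joint_torque": joint torques, N m; "tcp_pos": TCP position; "eef_rot": TCP orientation; "ft_force": force on the tool from outside, world axes, zero at the start; "moment": the same for the moment, N m; "gripper_width": finger opening in m; "grasp_force": force on a finger pad.
Only numpy, scipy, OpenCV 4.12 (cv2) and the standard library are available. Lean on these libraries where they do the work, as an engineer would, in place of code of your own. Each camera call takes 0.05 s, during which the arm holds its last target. There are 200 camera calls.

TASK

The tube shaker stands stopped: with your fingertips push its speed lever away from the shaker's front, past the slow notch and all the way to the second stop (fast), where it must stay. Then press the round start button down with a fingertip and let it come back up. Push the lever, do not grip it, and leave the rack of tubes, the bottles and everything else standing where they are.

Things in the scene. Friction and masses are not known exactly. Their poses are not given: they have to be found in the camera images.
- shaker: bench-top tube shaker, fixed: a grey box 240 mm along its x, 380 mm along its y, control deck 86 mm above the bench. Origin on the bench under its centre; x points from its front to its back (roughly away from the robot), y to its left, z up; yaw within 0.35 rad of the robot's frame. Left half: a raised aluminium platform (top at 105 mm) with the tube rack. Right half: the light control deck with lever slot and start button.
- selector_top (a point): centre of the top face of the speed lever, 51 mm above the deck (136 mm above the bench). The lever is an upright black paddle, 14 mm thick along the shaker's x, 36 mm wide along its y, from 23 to 51 mm above the deck, on a 10 mm square stem. With the lever stopped (joint 0) this point is at x = -50, y = -140 mm in the shaker's frame; it slides along the shaker's +x, away from the front. The deck around the slot is flat and clear.
- selector (a joint): travel of the speed lever in m along the shaker's +x. 0 = stopped (nearest the front, where it starts), 0.030 = slow, a sprung notch marked with one dot, 0.060 = fast, the hard second stop, marked with two dots. It clicks over a crest half-way before each notch: let go short of a crest it springs back to the notch behind, past it it springs into the notch ahead and stays within 2 mm. Pushing over a crest takes about 8 N (at most 12 N).
- start_top (a point): centre of the top of the start button, a plain round metal push button 32 mm across in a black collar, facing up, at x = -70, y = -75 mm in the shaker's frame: on the deck to the left of the lever.
- start (a joint): how far the start button is pushed down, in m: 0 up, 0.006 fully down; sprung, fully down takes 5 N and it comes back up by itself. It counts as pressed beyond 0.004.
- rack: white wire rack with seven capped tubes, 134 x 79 mm, 106 mm tall, standing on the shaker's platform. To be left alone. Origin: centre of its underside, z up.
- vial: small capped vial, 26 mm across, 55 mm tall, standing on the shaker's control deck beyond the lever and button. To be left alone. Origin: centre of its underside, z up.
- reagent: amber reagent bottle, 66 mm across, 140 mm tall, on the bench to the shaker's right. To be left alone. Origin: centre of its underside, z up.
- jar: reddish-brown jar with a white cap, 72 mm across, 120 mm tall, on the bench to the shaker's right. To be left alone. Origin: centre of its underside, z up.
- beaker: glass beaker, 70 mm across, 90 mm tall, on the bench on the robot's side of the shaker. To be left alone. Origin: centre of its underside, z up.
- wash: white wash bottle with a bent spout, 68 mm across, 210 mm tall, on the bench to the shaker's left. To be left alone. Origin: centre of its underside, z up.
- tipbox: low pipette-tip box, 84 x 124 mm, 65 mm tall, on the bench on the robot's side of the shaker. To be left alone. Origin: centre of its underside, z up.

How it is judged:
On the way, in this order (a step that is already met when the one before it is completed fails the run):
1. the speed lever is pushed to the second stop (fast) (value of joint selector above 0.056 m), for 0.2 s.
2. the start button is pressed with the lever at fast (value of joint start above 0.004 m and value of joint selector above 0.056 m), for 0.05 s.
At the end, for the whole second after the job is handed in: The lever rests within 4 mm of the second stop (fast), the start button has been pressed after that and is up again (within 1.5 mm), and each of the seven bystanders is at rest within 15 mm of where it stood (value of joint selector above 0.056 m and value of joint start below 0.0015 m and distance of each of rack, vial, reagent, jar, beaker, wash, tipbox from where it was at the start of the episode below 0.015 m and linear speed of each of rack, vial, reagent, jar, beaker, wash, tipbox below 0.05 m/s); the robot touches nothing.
It fails at once if the start button is pressed before the lever is at fast (value of joint start above 0.003 m and value of joint selector below 0.055 m).
It fails at once if the lever is pinched between the finger pads instead of pushed (x of the grasp point in the frame of selector_top between -0.008 and 0.008 m and y of the grasp point in the frame of selector_top between -0.016 and 0.016 m and z of the grasp point in the frame of selector_top below 0.012 m and contact force between the fingers and selector above 1 N).
It fails at once if a bystander (rack, vial, bottle, jar, beaker or box) is moved, lifted or tipped (distance of any of rack, vial, reagent, jar, beaker, wash, tipbox from where it was at the start of the episode above 0.015 m or angle between any of rack, vial, reagent, jar, beaker, wash, tipbox's own z axis and vertical above 0.25 rad).
It also fails if it takes over 38 s, if anything falls off the work surface, if the arm or the gripper's body presses on something with over 40 N, if the wrist force passes 120 N, or if a joint passes its speed limit or range.

## Working session

There is one attempt and no reset: what is moved stays moved. The work goes in short steps, Python scripts to look and compute and a tool call to move; the robot and the scene stay as the last step left them, time stands still between calls to the robot, and variables do not carry over. Pictures are saved under pics/ and viewed, at most 10 in all, crops included, and the job is handed in when it is done.

Besides the shell and the picture viewer there is one more tool, called after ">>>" by a JSON object that holds its "op" and its "data", one argument or row to a line. arm_command: Moves the arm, as the interface text tells. Its arguments: {"type":"object","properties":{"plan":{"type":"array","items":{"type":"array","items":{"type":"array","items":{"type":"number"}}}},"squeeze":{"type":"number"}},"required":["plan"]}

```bash
mkdir -p pics; python3 - <<'E'
from bench import r
import cv2
s=r.read_state();print(s['time'],s['tcp_pos'],s['eef_rot'],s['gripper_width'],s['ft_force'])
for n in ['scene','side']:
    cv2.imwrite(f'pics/{n}0.png',r.snapshot(n)[:,:,::-1])
    c=r.calibration(n);print(n,c)
E
```

```text
0.0 [ 6.24495619e-01 -8.39344626e-05  2.30441379e-01] [ 7.07103410e-01  7.07109585e-01 -6.50919447e-04 -6.14825096e-04] 0.08534615905153375 [-0.44867986  0.4664429  -0.05422796]
scene {'fx': 451.2876764584873, 'fy': 451.2876764584873, 'cx': 320.10721143672055, 'cy': 245.43629899919608, 'world_to_cam': array([[ 0.28245641,  0.95920213,  0.01223319, -0.27566907],
       [ 0.51770295, -0.14168735, -0.84374662, -0.21647217],
       [-0.80759027,  0.2446548 , -0.53660227,  1.50675742],
       [ 0.        ,  0.        ,  0.        ,  1.        ]])}
side {'fx': 494.35372469102384, 'fy': 494.35372469102384, 'cx': 317.7182514059587, 'cy': 237.66359926845885, 'world_to_cam': array([[-0.90099287, -0.43339652,  0.01947592,  0.6011415 ],
       [-0.33360461,  0.66343741, -0.6697453 ,  0.19434249],
       [ 0.27734423, -0.60993299, -0.74233545,  1.01455954],
       [ 0.        ,  0.        ,  0.        ,  1.        ]])}
```

View pics/scene0.png

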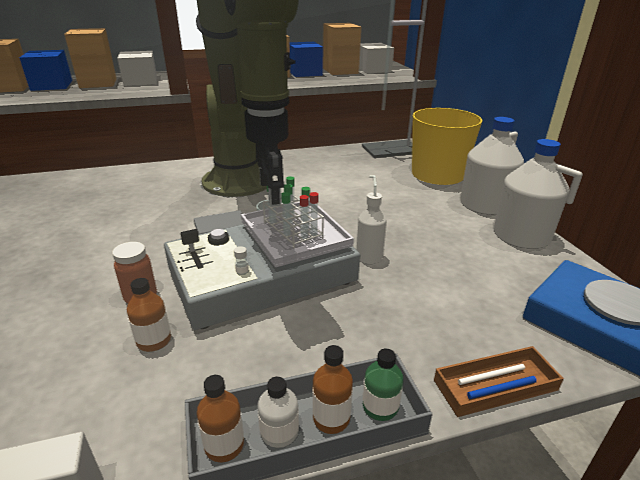

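View pics/side0.png

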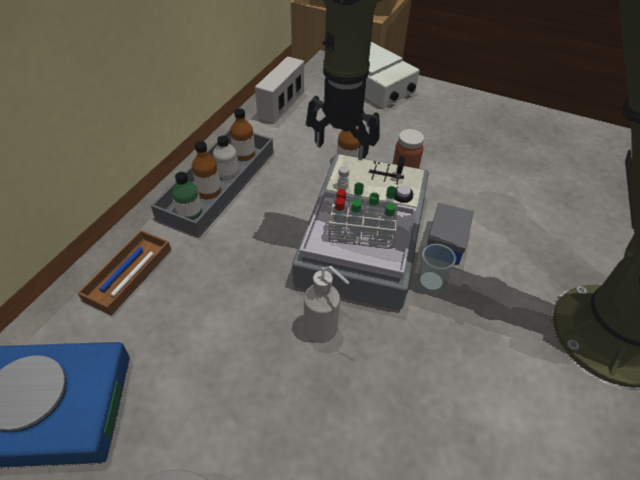

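Scene: lever near (190,238), button (218,236), vial (240,260). Side: lever near (401,163), button (404,192). I'll enlarge both to read the points more exactly.

```bash
python3 - <<'E'
import cv2,numpy as np
a=cv2.imread('pics/scene0.png')[205:330,155:365];b=cv2.imread('pics/side0.png')[125:305,290:440]
a=cv2.resize(a,None,fx=3.8,fy=3.8,interpolation=2);b=cv2.resize(b,None,fx=3.3,fy=3.3,interpolation=2)
print(a.shape,b.shape)
cv2.imwrite('pics/a.png',a);cv2.imwrite('pics/b.png',b)
E
```

```text
(475, 798, 3) (594, 495, 3)
```

View pics/a.png

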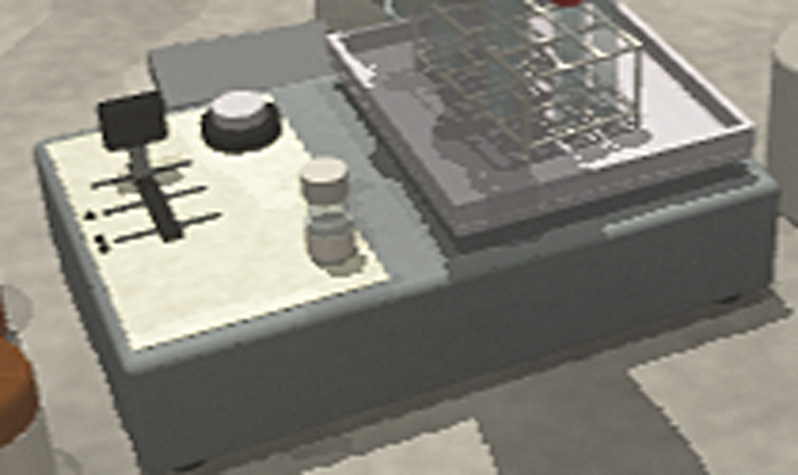

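View pics/b.png

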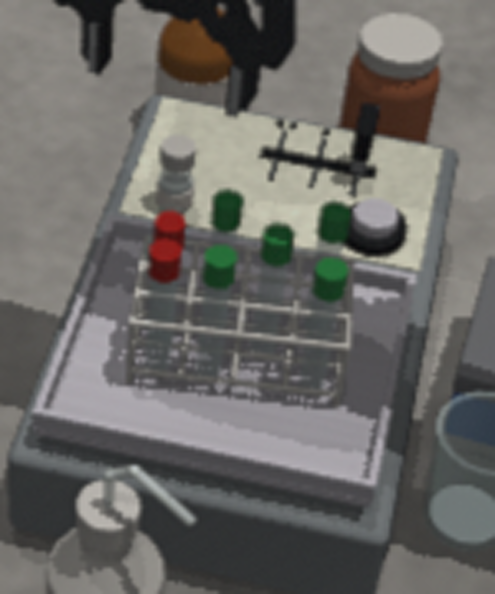

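Crop of scene: lever top (132,94), button top (240,105), deck corners front-right (40,146), back-right (128,370), back-left (778,185). Crop of side: lever top (369,108), button top (377,216), corners (455,152), (152,98), (12,460). Next I'll fit the shaker pose to these.

```bash
cat > fit.py <<'E'
import numpy as np
from scipy.optimize import least_squares
from bench import r
P=[]
C={n:r.calibration(n) for n in('scene','side')}
def proj(n,p):
    c=C[n];q=c['world_to_cam'][:3,:3]@p+c['world_to_cam'][:3,3]
    return np.array([c['fx']*q[0]/q[2]+c['cx'],c['fy']*q[1]/q[2]+c['cy']])
S=lambda x,y:np.array([155+x/3.8,205+y/3.8]);D=lambda x,y:np.array([290+x/3.3,125+y/3.3])
FR,BR,BL=(-.12,-.19,.084),(.12,-.19,.084),(.12,.19,.084)
L=(-.05,-.14,.136)
obs=[('scene',L,S(132,94),2),('scene',FR,S(40,146),1),('scene',BR,S(128,370),1),('scene',BL,S(778,185),1),
('side',L,D(369,108),2),('side',FR,D(455,152),1),('side',BR,D(152,98),1),('side',BL,D(12,460),1),
('scene','b',S(240,105),2),('side','b',D(377,216),2)]
def W(q,p):
    c,s=np.cos(q[2]),np.sin(q[2]);return np.array([q[0]+c*p[0]-s*p[1],q[1]+s*p[0]+c*p[1],p[2]])
def res(q):
    return np.concatenate([w*(proj(n,W(q,(-.07,-.075,q[3]) if p=='b' else p))-o) for n,p,o,w in obs])
f=least_squares(res,[.65,0,0,.1],loss='soft_l1')
print('pose',f.x.round(4));print(res(f.x).reshape(-1,2).round(1))
q=f.x
for nm,p in dict(lever=L,fast=(.01,-.14,.136),button=(-.07,-.075,q[3])).items(): print(nm,W(q,p).round(4))
def tri(a,b,):
    return least_squares(lambda p:np.concatenate([proj('scene',p)-a,proj('side',p)-b]),[.6,0,.1])
for nm,a,b in(('lever',S(132,94),D(369,108)),('button',S(240,105),D(377,216)),('vialtop',S(325,165),D(178,143))):
    t=tri(a,b);print(nm,t.x.round(4),t.cost.round(2))
E
python3 fit.py
```

```text
pose [ 0.5525 -0.0156  0.1929  0.1016]
[[-1.1 -0.1]
 [-2.6 -3.1]
 [-0.1 -1.6]
 [ 1.3 -2.2]
 [-0.7  5.2]
 [ 1.6 -1.6]
 [-1.2 -2.1]
 [-1.5  0.3]
 [-0.6 -0.6]
 [-0.6  0.7]]
lever [ 0.5302 -0.1626  0.136 ]
fast [ 0.5891 -0.1511  0.136 ]
button [ 0.4981 -0.1026  0.1016]
lever [ 0.5323 -0.163   0.1393] 1.85
button [ 0.4982 -0.1027  0.1016] 0.21
vialtop [ 0.6377 -0.0684  0.1399] 0.28
```

```bash
cat >> fit.py <<'E'
print('caps in shaker frame')
n='side';c=C[n];M=c['world_to_cam']
for px in [D(335,218),D(227,200),D(170,220),D(165,250),D(278,235)]:
    d=M[:3,:3].T@np.array([(px[0]-c['cx'])/c['fx'],(px[1]-c['cy'])/c['fy'],1]);o=-M[:3,:3].T@M[:3,3]
    p=o+d*(.205-o[2])/d[2]-[q[0],q[1],0];cs,sn=np.cos(q[2]),np.sin(q[2])
    print(round(cs*p[0]+sn*p[1],3),round(-sn*p[0]+cs*p[1],3))
print('approach',W(q,(-.10,-.14,.118)),'dir',W(q,(1,0,0))[:2]-q[:2])
E
python3 fit.py|tail -6
```

```text
-0.047 0.049
0.019 0.051
0.049 0.078
0.046 0.105
-0.016 0.074
approach [ 0.48114753 -0.17217197  0.118     ] dir [0.9814566  0.19168447]
```

>>> {"op": "arm_command", "data": {
  "plan": [
    [[0,0,0,0,0,0,-0.0965],[0,0,0,0,0,0,-0.0965],[0,-0.0236,-0.029,0,0,0,0],[0,-0.0236,-0.029,0,0,0,0],[0,-0.0236,-0.029,0,0,0,0],[0,-0.0236,-0.029,0,0,0,0],[0,-0.0236,-0.029,0,0,0,0],[0,-0.0236,-0.029,0,0,0,0],[0,0,0,0,0,0,0],[0,0,0,0.028,0,0,0],[0,0,0,-0.028,0,0,0],[0,0,0,0.0,0,0,0],[0,0,0,0.0,0,0,0]]
  ]
}}

```text
time: 1.18
tcp_pos: [0.4821, -0.1724, 0.2321]
eef_rot: [0.636, 0.772, 0.0, 0.001]
ft_force: [0.3, -0.1, 0.7]
gripper_width: 0.0003
grasp_force: 0.0
```

>>> {"op": "arm_command", "data": {
  "plan": [
    [[0,0,0,0.038,0,0,0],[0,0,0,0.038,0,0,0],[0,0,0,0.038,0,0,0],[0,0,0,0,0,0,0],[0,0,0,0,0,0,0]]
  ]
}}

```text
time: 1.6
tcp_pos: [0.4804, -0.1717, 0.1163]
eef_rot: [0.635, 0.772, -0.001, -0.002]
ft_force: [0.5, 0.5, 0.4]
gripper_width: -0.0003
grasp_force: 0.0
```

```bash
python3 - <<'E'
from bench import r
import cv2,numpy as np
a=r.snapshot('scene')[190:290,150:290,::-1];b=r.snapshot('side')[100:220,350:490,::-1]
cv2.imwrite('pics/c.png',np.hstack([cv2.resize(a,(400,286),interpolation=2),cv2.resize(b,(400,343),interpolation=2)[:286]]))
E
```

```text
(no output)
```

View pics/c.png

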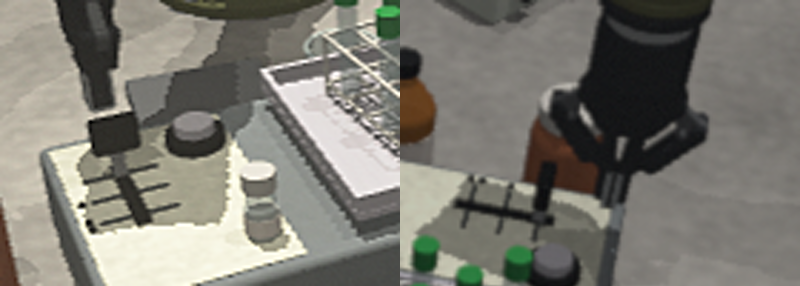

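The fingertip stands behind (in front of the shaker's) lever, in line with it, and clear of the button. Now I'll push slowly.

>>> {"op": "arm_command", "data": {
  "plan": [
    [[0,0,0.01,0,0,0,0],[0,0,0.01,0,0,0,0],[0,0,0.006,0,0,0,0],[0,0,0.006,0,0,0,0],[0,0,0.006,0,0,0,0],[0,0,0.006,0,0,0,0],[0,0,0.006,0,0,0,0],[0,0,0,0,0,0,0]]
  ]
}}

```text
time: 2.37
tcp_pos: [0.5316, -0.1625, 0.1174]
eef_rot: [0.636, 0.772, 0.0, 0.0]
ft_force: [-0.3, -0.3, -0.3]
gripper_width: -0.0003
grasp_force: 0.2
```

>>> {"op": "arm_command", "data": {
  "plan": [
    [[0,0,0.006,0,0,0,0],[0,0,0.006,0,0,0,0],[0,0,0.006,0,0,0,0],[0,0,0.006,0,0,0,0],[0,0,0.006,0,0,0,0],[0,0,0.003,0,0,0,0],[0,0,0,0,0,0,0],[0,0,0,0,0,0,0]]
  ]
}}

```text
time: 3.03
tcp_pos: [0.5634, -0.1561, 0.1172]
eef_rot: [0.636, 0.772, 0.0, 0.0]
ft_force: [-0.0, 0.6, -0.2]
gripper_width: -0.0003
grasp_force: 0.0
```

```bash
python3 - <<'E'
from bench import r
import cv2,numpy as np
a=r.snapshot('scene')[190:290,150:290,::-1];b=r.snapshot('side')[100:220,330:470,::-1]
cv2.imwrite('pics/d.png',np.hstack([cv2.resize(a,(400,286),interpolation=2),cv2.resize(b,(400,343),interpolation=2)[:286]]))
E
```

```text
(no output)
```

View pics/d.png

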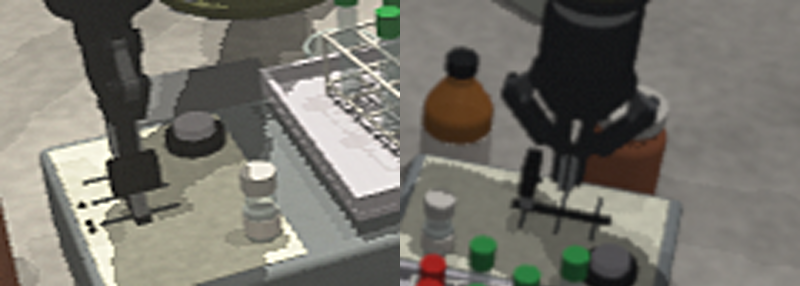

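The lever looks to be at the far mark, with a small gap to the finger. I'll push on until it resists, to confirm the stop.

>>> {"op": "arm_command", "data": {
  "plan": [
    [[0,0,0.003,0,0,0,0],[0,0,0.003,0,0,0,0],[0,0,0.003,0,0,0,0],[0,0,0,0,0,0,0]]
  ]
}}

```text
time: 3.47
tcp_pos: [0.5725, -0.1544, 0.1173]
eef_rot: [0.636, 0.772, 0.0, 0.0]
ft_force: [0.9, 0.3, 0.2]
gripper_width: -0.0002
grasp_force: 0.0
```

>>> {"op": "arm_command", "data": {
  "plan": [
    [[0,0,0.002,0,0,0,0],[0,0,0.002,0,0,0,0],[0,0,0.002,0,0,0,0],[0,0,0,0,0,0,0]]
  ]
}}

```text
time: 3.8
tcp_pos: [0.5734, -0.1544, 0.1171]
eef_rot: [0.636, 0.772, -0.003, -0.003]
ft_force: [-13.1, -0.2, 9.9]
gripper_width: 0.0004
grasp_force: 6.6
```

Resistance of 13 N at the stop, where the geometry puts it. Now I'll back off, rise and go over the button.

>>> {"op": "arm_command", "data": {
  "plan": [
    [[0,0,-0.01,0,0,0,0],[0,0,-0.02,0,0,0,0],[0,0,-0.02,0,0,0,0],[0,0,-0.018,0,0,0,0],[0,0,0,-0.03,0,0,0],[0,0.022,0,0,0,0,0],[0,0.022,0,0,0,0,0],[0,0.021,0,0,0,0,0],[0,0,0,0,0,0,0],[0,0,0,0,0,0,0]]
  ]
}}

```text
time: 4.63
tcp_pos: [0.4985, -0.1018, 0.1476]
eef_rot: [0.635, 0.773, 0.0, 0.0]
ft_force: [0.1, -0.3, -0.2]
gripper_width: 0.0003
grasp_force: 0.0
```

```bash
python3 - <<'E'
from bench import r
import cv2,numpy as np
a=r.snapshot('scene')[190:290,150:290,::-1];b=r.snapshot('side')[100:220,330:470,::-1]
cv2.imwrite('pics/e.png',np.hstack([cv2.resize(a,(400,286),interpolation=2),cv2.resize(b,(400,343),interpolation=2)[:286]]))
E
```

```text
(no output)
```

View pics/e.png

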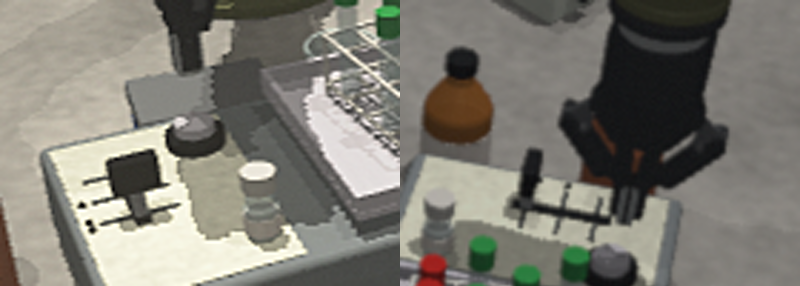

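The lever stays at the two-dot mark and the finger is over the button. I'll lower onto it.

>>> {"op": "arm_command", "data": {
  "plan": [
    [[0,0,0,0.02,0,0,0],[0,0,0,0.02,0,0,0],[0,0,0,0.005,0,0,0],[0,0,0,0.003,0,0,0],[0,0,0,0.002,0,0,0],[0,0,0,0,0,0,0],[0,0,0,0,0,0,0]]
  ]
}}

```text
time: 5.32
tcp_pos: [0.4983, -0.1041, 0.1005]
eef_rot: [0.636, 0.771, -0.0, 0.001]
ft_force: [-10.3, 1.1, 35.5]
gripper_width: 0.0002
grasp_force: 17.6
```

>>> {"op": "arm_command", "data": {
  "plan": [
    [[0,0,0,-0.002,0,0,0],[0,0,0,0,0,0,0]]
  ]
}}

```text
time: 5.48
tcp_pos: [0.4983, -0.1041, 0.1009]
eef_rot: [0.636, 0.771, -0.0, 0.001]
ft_force: [-4.0, -0.9, 16.5]
gripper_width: 0.0002
grasp_force: 8.1
```

>>> {"op": "arm_command", "data": {
  "plan": [
    [[0,0,0,-0.002,0,0,0],[0,0,0,0,0,0,0]]
  ]
}}

```text
time: 5.65
tcp_pos: [0.4983, -0.1041, 0.1023]
eef_rot: [0.636, 0.771, -0.0, 0.0]
ft_force: [-1.9, -0.6, 4.4]
gripper_width: -0.0001
grasp_force: 2.1
```

>>> {"op": "arm_command", "data": {
  "plan": [
    [[0,0,0,-0.002,0,0,0],[0,0,0,0,0,0,0]]
  ]
}}

```text
time: 5.82
tcp_pos: [0.4984, -0.1039, 0.1039]
eef_rot: [0.636, 0.772, -0.0, 0.0]
ft_force: [-1.6, -1.3, 4.2]
gripper_width: -0.0
grasp_force: 1.6
```

>>> {"op": "arm_command", "data": {
  "plan": [
    [[0,0,0,-0.002,0,0,0],[0,0,0,0,0,0,0]]
  ]
}}

```text
time: 5.98
tcp_pos: [0.4986, -0.1032, 0.1056]
eef_rot: [0.636, 0.772, 0.0, 0.0]
ft_force: [-0.2, -1.8, 1.9]
gripper_width: 0.0002
grasp_force: 1.1
```

The force falls off like the button's spring (4.4 N near the bottom, about 2 N at 4 mm up), so the button went fully down. I'll lift clear.

>>> {"op": "arm_command", "data": {
  "plan": [
    [[0,0,0,-0.01,0,0,0],[0,0,0,-0.03,0,0,0],[0,0,0,-0.03,0,0,0],[0,0,0,-0.03,0,0,0],[0,0,0,-0.03,0,0,0],[0,0,0,0,0,0,0],[0,0,0,0,0,0,0],[0,0,0,0,0,0,0]]
  ]
}}

```text
time: 6.65
tcp_pos: [0.498, -0.1025, 0.235]
eef_rot: [0.636, 0.772, -0.0, -0.0]
ft_force: [-0.5, 0.2, -0.5]
gripper_width: 0.0005
grasp_force: 0.0
```

```bash
python3 - <<'E'
from bench import r
import cv2,numpy as np
a=r.snapshot('scene')[190:290,150:290,::-1];b=r.snapshot('side')[100:300,290:490,::-1]
cv2.imwrite('pics/f.png',np.hstack([cv2.resize(a,(400,400),interpolation=2),cv2.resize(b,(400,400),interpolation=2)]))
E
```

```text
(no output)
```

View pics/f.png

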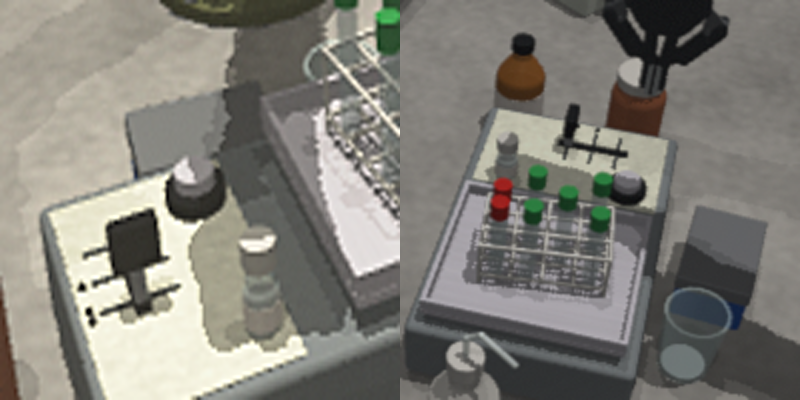

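The lever is at the two-dot mark, the button is up, the bystanders stand where they were, and the arm is clear.

```bash
python3 -c "
from bench import r
print(r.hand_in())"
```

```text
the job is handed in; nothing more can be done
None
```

I pushed the lever to the fast stop, pressed the start button fully and let it come back up. In the last pictures the bystanders I could see hadn't moved. The job is handed in, but the hand-in returned no verdict.

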